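Set a shaft length gauge and cull the broken shaft

TASK

Three stepped shafts lie in the length gauge; one is short because the thin journal at one end has broken off. Slacken the clamp knob of the gauge's sliding stop, slide the stop along its rail until the two sound shafts are closed up between it and the end fence, and turn the knob fully tight again there. Then take the short shaft out and leave it lying in the red reject tray, with the sound shafts still closed up and in place, the stop still locked and the rest of the bench undisturbed.

Things in the scene. Friction and masses are not known exactly. Their poses are not given: they have to be found in the camera images.
- gauge: length gauge, fixed on the bench: grey base plate 250 x 330 x 12 mm. Origin on the bench surface (z 0); gauge coordinates below are mm in this frame. Its y axis is the slide direction: fence at -y, stop parked at +y. Three shaft lanes run along y at x -85, -25, 35, axis at z 45. An aluminium rail 40 x 40 mm (top z 52) along y at x 95 carries the stop
- fence_face (a point): on the working face (towards +y, at gauge y -140) of the aluminium end fence, at the middle lane and shaft-axis height. The fence is a fixed wall, gauge x -115 to 65, 15 mm thick, top at z 70
- lane_gap (a point): on the middle lane's axis (gauge x -25, y -42, z 45), midway between the two V supports in which the shafts lie. The supports are 10 mm thick bars across all lanes at y -76 and y -8, under z 45. Between them is a clear gap 58 mm long, down to the base plate (z 12), to grip a shaft from above; 38 mm is free between neighbouring shafts
- stop (a joint): the blue sliding stop, in m: 0 parked, growing towards the fence (gauge -y), to 0.118 at most. Its bar's face is at gauge y = 130 mm - value and just touches sound shafts lying home on the fence at value 0.106. With the knob slack it slides with about 2 N plus 2 to 5 N for each shaft it pushes and stays where it is left; with the knob tight it will not slide
- stop_face (a point): on the stop bar's face (towards the fence), middle lane, shaft-axis height. The bar crosses all lanes: gauge x -122 to 71, 14 mm thick (back face at +14 in y), z 32 to 62; the space behind it is open down to z 12, so it can be pushed from behind. It is joined to a 60 x 60 mm saddle on the rail (gauge x 65 to 125, 25 mm before to 35 mm behind the face, top z 65)
- knob (a joint): the black T-shaped clamp knob on the stop's saddle, in rad: 0 = hard tight (end of thread), growing anticlockwise seen from above as it is slackened, to 1.57 at most. It clamps below about 0.6 and is free above; turning takes 0.15 to 0.35 N m and it stays where it is left. Starts clamped, at 0 to 0.15
- knob_grip (a point): middle of the knob's T-bar, on the knob's axis, z 92; rides with the stop, 120 mm to gauge +x of stop_face and 5 mm to gauge +y. The T-bar is 64 mm long, 14 mm wide, 22 mm tall (z 81 to 103) and lies along the gauge's x axis turned by the knob's value (the point's x axis)
- shaft_a: sound steel shaft lying along its own y axis, 164 mm long, 0.4 kg: thick part 22 mm diameter and 120 mm long with a 16 mm diameter, 22 mm long journal at both ends. Origin at the middle of the thick part, on the axis. When home against the fence its origin is at gauge y -58. At the start it stands 4 to 34 mm short of that
- shaft_b: second sound steel shaft, same as shaft_a
- shaft_short: the broken steel shaft: as the others but the journal at its +y end is missing, so 142 mm long (from 82 mm on the -y side to 60 mm on the +y side of its origin); 0.26 to 0.52 kg. Origin at the middle of its thick part. May be in any lane
- red_tray: red reject tray, fixed, empty, open-topped, 210 x 120 mm outside, 36 mm high, walls and floor 4 mm thick; origin under its centre, long side along its x axis. It stands to the left or to the right of the gauge
- blue_tray: blue tray of the same size on the other side of the gauge, holding a dark steel hub; leave alone
- hub: dark steel flanged hub, 72 mm diameter, 34 mm tall, in the blue tray; origin under its centre; leave alone
- oil_bottle: blue oil bottle, 58 mm diameter, 165 mm tall, standing left of the gauge's rail end; origin under its centre; leave alone
- spray_can: spray can, 54 mm diameter, 185 mm tall, standing right of the gauge; origin under its centre; leave alone
- hammer: hammer with a wooden handle, 270 mm, lying beyond the right-hand tray, beside the tool chest; leave alone
- spanner: spanner, 190 mm, lying beyond the gauge; leave alone
- ring_gear: dark steel ring gear, 104 mm diameter, 24 mm tall, lying beyond on the left; leave alone
- screwdriver: orange screwdriver, 200 mm, lying beyond the left-hand tray; leave alone

How it is judged (in metres and radians):
On the way, in this order (a step that is already met when the one before it is completed fails the run):
1. the clamp knob is slackened (more than 0.5 rad from tight) (value of joint knob above 0.5 rad), for 0.1 s.
2. the stop has closed both sound shafts up against the fence (stop within 2.7 mm of touching length, shafts within 2.7 mm of the fence) (value of joint stop between 0.1033 and 0.1087 m and y of each of shaft_a, shaft_b in the frame of gauge below -0.0553 m and z of each of shaft_a, shaft_b in the frame of gauge below 0.05 m), for 0.2 s.
3. the knob is tight again (within 0.2 rad of hard tight) with the sound shafts still closed up (all of step 2 and value of joint knob below 0.2 rad), for 0.2 s.
4. the short shaft lies in the red tray (x of shaft_short in the frame of red_tray between -0.09 and 0.09 m and y of shaft_short in the frame of red_tray between -0.05 and 0.05 m and z of shaft_short in the frame of red_tray below 0.022 m), for 0.2 s.
At the end, for the whole second after the job is handed in: The short shaft lies at rest, flat, inside the red tray; both sound shafts are still in their V supports within 2.7 mm of the fence; the stop is within 2.7 mm of its touching position (joint 0.106); the knob is within 0.2 rad of hard tight (all of step 3 and all of step 4 and linear speed of shaft_short below 0.02 m/s and angular speed of shaft_short below 0.3 rad/s and angle between shaft_short's own y axis and vertical between 1.4 and 1.75 rad).
It fails at once if a bystander is shifted by more than 30 mm (distance of any of hub, oil_bottle, spray_can, hammer, spanner, ring_gear, screwdriver from where it was at the start of the episode above 0.03 m).
It fails at once if a bottle or can is tipped (angle between any of oil_bottle, spray_can's own z axis and vertical above 0.5 rad).
It fails at once if a sound shaft is lifted out of its V supports (z of any of shaft_a, shaft_b in the frame of gauge above 0.065 m).
It also fails if it takes over 69 s, if anything falls off the work surface, if the arm or the gripper's body presses on something with over 40 N, if the wrist force passes 120 N, or if a joint passes its speed limit or range.

ROBOT

A 6-joint arm with a two-finger parallel gripper is mounted at the origin on the work surface. World frame = base frame: x ahead of the robot, y to its left, z up, the work surface at z = 0. Lengths are in mm, angles in rad, forces in N, time in s.
With the tool pointing down it reaches from about 375 to 925 mm from the base axis. Payload 5.7 kg.
Tool frame: the origin (TCP) lies at the very end of the fingers, on their centre line; the grasp point (between the pads) lies 19 mm behind it (tcp_to_grasp is the distance from the TCP to the grasp point, in mm); z points along the fingers, y is the line along which they close (so a half turn about z gives the same grasp; the last joint's range is limited). The gripper opens to 85 mm and grips with 20 to 120 N. Pads are 22 mm wide; open, the fingers measure 114 mm over their backs; the gripper's body (76 mm by 85 mm) begins 54 mm behind the grasp point. The pads swing forward as they close: fully open they stand 13 mm farther back than shut.
Start: joints at [1.119, 0.359, 1.51, -0, 1.272, -0.115], TCP at [198.273, 566.261, 231.267] pointing down, gripper open.
Joint ranges: [-2.97, 2.97], [-1.01, 2.36], [0.21, 2.38], [-0.96, 4.11], [0.2, 2.71], [-2.98, 2.98]. Speed limits (rad/s): [2.39, 2.39, 3.14, 3.14, 3.14, 3.14].

INTERFACE

Orientations are given as a unit quaternion [w, x, y, z].
In Python, from plant import observe, grab_frame, camera_params, finish_job, tcp_to_grasp gives the robot as it stands.
- The arm moves only by the tool apply_moves, never from a script. Its argument "targets" is a list of rows, each a list of 3 entries, a list of its own where there are three numbers: the finger opening in mm, from 0 to 85.4, then the shift along the tool's x, y, z as a fraction of full scale, then the turn, a rotation vector about the tool's x, y, z as a fraction of full scale. In form: [[fingers, [dx, dy, dz], [wx, wy, wz]], ...]. A call has exactly 10 rows; each row shifts and turns the commanded pose from where the row before left it, along the tool's axes as they then stand; what a row does not reach is not made up. Full scale, the value 1, is 4 cm for a shift and 0.15 rad for a turn. A row lasts 1/10 s, in which the tool goes at most 50 mm and 8.59 degrees, less where a joint would pass 70% of its speed; a pose out of reach is approached as far as the arm can. A call with a number of a shift or a turn outside -1 to 1 is refused whole. A call with a gripper value outside its range is refused whole. The fingers move at their own pace and stop on an object; "force" is the grip in N (left out, the last holds). Time passes only in rows, so rows that do not move let the fingers close, or fill a call up. It gives the time, the measured TCP pose, the force, the opening and the grip force at its end, in the units of the state.
- observe(): the state, without advancing time (a new reading comes with each control period).
- grab_frame(name): name is "scene" or "top" or "wrist"; returns the picture (480x640x3 uint8, red, green, blue); there is no depth.
- camera_params(name): a dict with "vfov" (degrees; the focal length in pixels is half the picture's height over the tangent of half this angle, whatever the lens; pixels are square), "cx", "cy" (the principal point, pixels), "rvec" (rotation vector, rad) and "tvec" (3), from world to camera coordinates, as OpenCV has them; the wrist camera has in their place "T_tool_cam" (4x4, takes a point from camera to tool coordinates, whose origin is the TCP and whose axes are the flange's). Camera axes: x right, y down, z forward; pixel columns grow to the right and rows downward; lengths in mm; the calibration is good to about 2 mm. A picture is of the moment at which its call begins: read the wrist's pose just before it. camera_params takes no time and is no camera call.
- finish_job(): hands the job in; it is judged then, once.
The state is a dict: "time": time; "qpos": joint angles; "dq": joint speeds; "effort": joint torques, N m; "ee_pos": TCP position; "tcp_rot": TCP orientation; "force": force on the tool from outside, world axes, zero at the start; "wrist_torque": the same for the moment, N m; "opening": opening from 0.0 (shut) to 1.0 (fully open); "finger_force": force on a finger pad.
Only numpy, scipy, OpenCV 4.12 (cv2) and the standard library are available. Lean on these libraries where they do the work, as an engineer would, in place of code of your own. Each camera call takes 0.05 s, during which the arm holds its last target. There are 200 camera calls.

## Working session

There is one attempt and no reset: what is moved stays moved. The work goes in short steps, Python scripts to look and compute and a tool call to move; the robot and the scene stay as the last step left them, time stands still between calls to the robot, and variables do not carry over. Pictures are saved under pics/ and viewed, at most 10 in all, crops included, and the job is handed in when it is done.

Besides the shell and the picture viewer there is one more tool, called after ">>>" as name([rows], argument=value, ...), one row to a line, values as JSON. apply_moves: Moves the arm, as the interface text tells. Shift numbers are shares of 4 cm and turn numbers shares of 0.15 rad, none past 1 either way. Its arguments: {"type":"object","properties":{"targets":{"type":"array"},"force":{"type":"number"}},"required":["targets"]}

```bash
mkdir -p pics
python3 - <<'E'
from plant import *
import cv2
print(observe())
print(tcp_to_grasp)
for n in("top","scene","wrist"):
    print(n,camera_params(n))
for n in("top","scene"):
    cv2.imwrite(f"pics/{n}0.png",cv2.cvtColor(grab_frame(n),cv2.COLOR_RGB2BGR))
E
```

```text
{'time': 0.0, 'qpos': array([ 1.11892205e+00,  3.59486372e-01,  1.51143981e+00,  2.38031556e-06,
        1.27250827e+00, -1.15110831e-01]), 'dq': array([-0.00087276,  0.00020197, -0.0006624 ,  0.00018532,  0.0023875 ,
        0.00171462]), 'effort': array([-9.41688049e-04, -5.27599525e+01, -2.78620344e+01, -7.51651587e-04,
        1.30419506e-02, -7.12421610e-06]), 'ee_pos': array([197.97161806, 565.67209237, 230.46187819]), 'tcp_rot': array([-2.58676772e-04,  1.67587454e-01,  9.85856783e-01, -8.83821869e-04]), 'force': array([1.13856379, 0.75122474, 0.09800373]), 'wrist_torque': array([ 0.01778745,  0.0111963 , -0.01939868]), 'finger_force': 0.0, 'opening': 1.0012580923592806}
18.700000000000003
top {'vfov': 51.72073679189623, 'cx': 315.33248466815684, 'cy': 242.2160678414415, 'rvec': array([ 2.14589422, -2.06762957,  0.22046831]), 'tvec': array([ -32.72898408,  597.75349239, 1101.2584232 ])}
scene {'vfov': 46.057946436962084, 'cx': 318.64068652573513, 'cy': 244.96853609462664, 'rvec': array([ 2.18250762,  1.20192579, -0.46174808]), 'tvec': array([-301.99593221, -326.8955942 , 1877.40851503])}
wrist {'vfov': 70.19387845421751, 'cx': 321.5974958385199, 'cy': 243.60866801984469, 'T_tool_cam': array([[-8.57626780e-05, -9.53264008e-01, -3.02138583e-01,
         7.81625108e+01],
       [ 9.99999842e-01, -2.49736146e-04,  5.04079331e-04,
         6.49330228e-01],
       [-5.55975609e-04, -3.02138492e-01,  9.53263879e-01,
        -1.41340265e+02],
       [ 0.00000000e+00,  0.00000000e+00,  0.00000000e+00,
         1.00000000e+00]])}
```

View pics/top0.png

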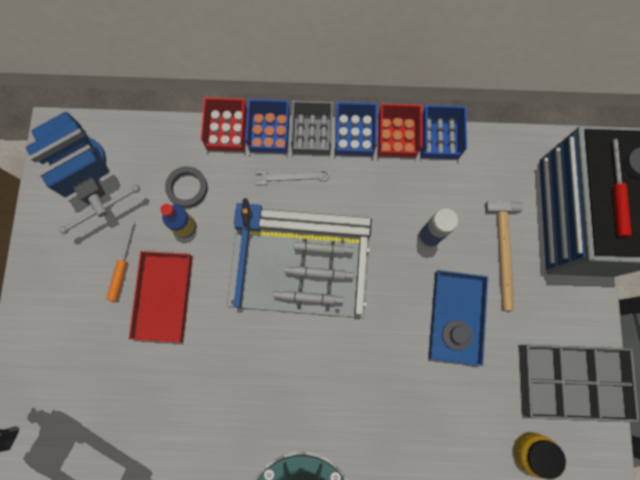

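View pics/scene0.png

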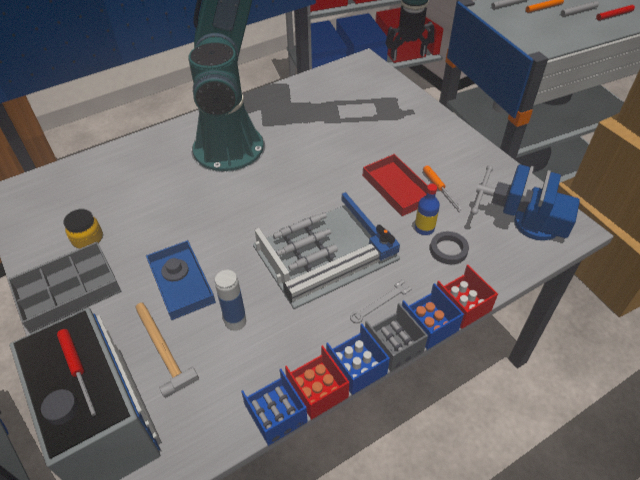

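The top view shows the gauge in the middle (x 230–370, y 205–315), with the stop on the left at about (245,215) and the fence on the right at about (362,275). The red tray is on the left at (161,297) and the blue tray on the right. The gauge axes are roughly the world axes. Next is an enlarged crop.

Run:
```python
import cv2
im=cv2.imread("pics/top0.png")[185:350,120:380]
cv2.imwrite("pics/crop0.png",cv2.resize(im,None,fx=3,fy=3,interpolation=cv2.INTER_CUBIC))
```

```text
(no output)
```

View pics/crop0.png

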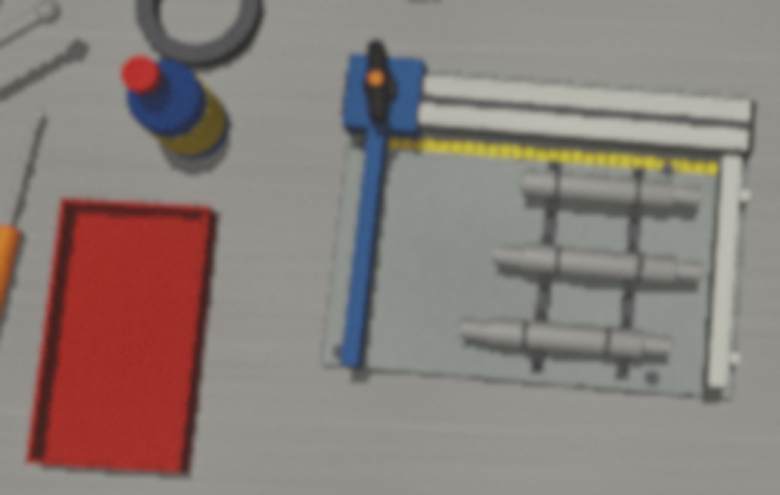

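```bash
cat > h.py <<'E'
import numpy as np, cv2
from plant import *
from scipy.optimize import least_squares
from scipy.spatial.transform import Rotation as Ro
def K(p): 
    f=240/np.tan(np.radians(p['vfov']/2)); return np.array([[f,0,p['cx']],[0,f,p['cy']],[0,0,1.]])
def proj(p,X): return cv2.projectPoints(np.asarray(X,float),p['rvec'],p['tvec'],K(p),None)[0][:,0]
def wristp(s):
    q=s['tcp_rot'];R=Ro.from_quat([*q[1:],q[0]]).as_matrix()
    T=np.eye(4);T[:3,:3]=R;T[:3,3]=s['ee_pos'];p=camera_params('wrist');C=np.linalg.inv(T@p['T_tool_cam'])
    p=dict(p);p['rvec']=cv2.Rodrigues(C[:3,:3])[0];p['tvec']=C[:3,3];return p
def tow(g,X):
    X=np.asarray(X,float);c,s=np.cos(g[2]),np.sin(g[2]);Y=X.copy()
    Y[...,0]=g[0]+c*X[...,0]-s*X[...,1];Y[...,1]=g[1]+s*X[...,0]+c*X[...,1];return Y
def fit(p,L,px,g0):
    r=least_squares(lambda g:(proj(p,tow(g,L))-px).ravel(),g0,x_scale=[100,100,.1]);return r.x,np.round(r.fun.reshape(-1,2),1)
def back(p,px,z):
    R=cv2.Rodrigues(p['rvec'])[0];c=-R.T@p['tvec'];d=R.T@np.linalg.inv(K(p))@[px[0],px[1],1];return c+d*(z-c[2])/d[2]
E
python3 - <<'E'
from h import *
p=camera_params('top')
f=lambda a:np.array(a)/3.+[120,185]-.33
g,r=fit(p,[(-125,165,12),(-125,-165,12),(-122,144,62),(-122,130,62),(95,135,103),(-115,-140,70),(-115,-155,70),(65,-140,70),(65,-155,70)],
 f([(323,366),(729,399),(342,366),(362,366),(376,78),(709,386),(727,387),(722,155),(740,153)]),[600,0,0])
print('gauge',g,r.tolist())
t,r=fit(p,[(105,60,36),(105,-60,36),(-105,-60,36),(-105,60,36)],f([(62,200),(215,208),(188,473),(28,462)]),[600,300,0]);print('tray',t,r.tolist())
for n,(u,v) in dict(a1=(462,330),a2=(670,348),b1=(494,257),b2=(702,272),s1=(524,184),s2=(698,202)).items():
    w=back(p,f((u,v)),47); d=w[:2]-g[:2];c,s=np.cos(g[2]),np.sin(g[2]);print(n,c*d[0]+s*d[1],-s*d[0]+c*d[1])
k=tow(g,[95,135,92]);print('knob',k)
np.save('g.npy',g);np.save('t.npy',t)
E
```

```text
gauge [ 5.58381896e+02  2.53016029e+01 -4.32063634e-02] [[-0.5, 1.5], [1.9, 1.7], [-1.4, -0.8], [-2.0, -0.3], [-0.9, -0.3], [0.3, -0.8], [0.9, -0.6], [0.8, -0.8], [1.2, 0.4]]
tray [ 4.62186108e+02  3.48675908e+02 -1.42388859e-02] [[0.8, -0.6], [-0.5, -0.7], [-1.0, 0.1], [0.7, 1.1]]
a1 -87.36949519671828 53.151743449207764
a2 -88.31956331914427 -109.14979131565944
b1 -28.199769591308385 33.69687073454809
b2 -26.94798962581657 -130.09886282432112
s1 32.096648033604886 15.413965902131883
s2 28.645124106233887 -123.35743287277697
knob [659.12428134 156.07228657  92.        ]
```

>>> apply_moves([
  [85,[-1,-0.42,0],[0,0,0]],
  [85,[-1,-0.42,0],[0,0,0]],
  [85,[-1,-0.42,0],[0,0,0]],
  [85,[-1,-0.42,0],[0,0,0]],
  [85,[-1,-0.42,0],[0,0,0]],
  [85,[-1,-0.42,0],[0,0,0]],
  [85,[-1,-0.42,0],[0,0,0]],
  [85,[-1,-0.42,0],[0,0,0]],
  [85,[-1,-0.42,0],[0,0,0]],
  [85,[-1,-0.42,0],[0,0,0]],
])

```text
time: 1.1
ee_pos: [521.1, 274.0, 230.9]
tcp_rot: [-0.0, 0.168, 0.986, -0.0]
force: [0.0, 0.1, 0.8]
opening: 0.993
finger_force: 0.0
```

```bash
cat >> h.py <<'E'
def plan(P,psi=None):
    s=observe();q=s['tcp_rot'];R=Ro.from_quat([*q[1:],q[0]]).as_matrix()
    y=R[:,1];cur=np.arctan2(-y[0],y[1]);tr=0 if psi is None else psi-cur
    d=np.array(P)-s['ee_pos']
    print('t',s['time'],'tcp',s['ee_pos'].round(1),'psi',cur.round(3),'tilt',R[:2,2].round(4),'op',round(s['opening'],2),'F',s['force'].round(1))
    print('units now',(R.T@d/40).round(2),'turn z units',(-tr/.15).__round__(2),'shift if turned first',((R@Ro.from_rotvec([0,0,-tr]).as_matrix()).T@d/40).round(2))
E
python3 -c "
from h import *
plan([655,156,200],.05)"
```

```text
t 1.1 tcp [521.1 274.  230.9] psi -0.337 tilt [-0.0008 -0.0002] op 0.99 F [0.  0.1 0.8]
units now [-4.13 -1.68  0.77] turn z units -2.58 shift if turned first [-3.2  -3.11  0.77]
```

>>> apply_moves([
  [85,[-1,-0.42,0.2],[0,0,0]],
  [85,[-1,-0.42,0.2],[0,0,0]],
  [85,[-1,-0.42,0.2],[0,0,0]],
  [85,[-1,-0.42,0.17],[0,0,0]],
  [85,[-0.13,0,0],[0,0,0]],
  [85,[0,0,0],[0,0,-0.9]],
  [85,[0,0,0],[0,0,-0.9]],
  [85,[0,0,0],[0,0,-0.78]],
  [85,[0,0,0],[0,0,0]],
  [85,[0,0,0],[0,0,0]],
])

```text
time: 2.1
ee_pos: [653.5, 157.9, 200.3]
tcp_rot: [-0.0, -0.024, 1.0, -0.0]
force: [0.3, -0.3, -0.3]
opening: 0.992
finger_force: 0.0
```

```bash
python3 -c "
from h import *
plan([655,156,200],.05)
s=observe();cv2.imwrite('pics/w1.png',cv2.cvtColor(grab_frame('wrist'),cv2.COLOR_RGB2BGR))
import pickle;pickle.dump(wristp(s),open('w1.pkl','wb'))
"
```

```text
t 2.1 tcp [653.5 157.9 200.3] psi 0.047 tilt [-0.0007 -0.    ] op 0.99 F [ 0.3 -0.3 -0.3]
units now [-0.04 -0.05  0.01] turn z units -0.02 shift if turned first [-0.04 -0.05  0.01]
```

View pics/w1.png

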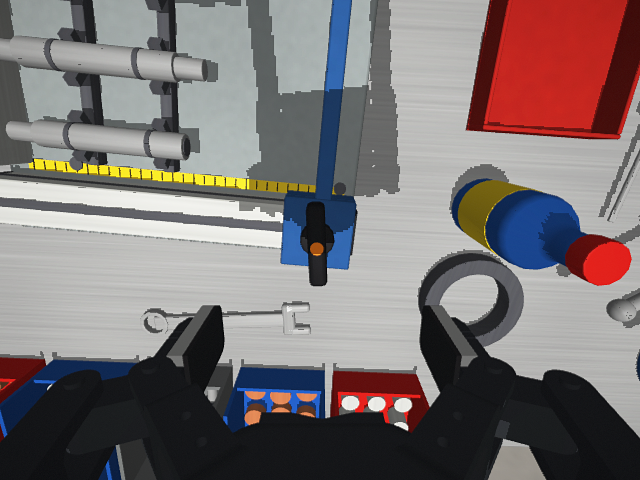

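The wrist view shows the knob centre at (316,248), its T-bar running (315,203)–(318,285), and the saddle corners at (285,193), (355,197), (350,268) and (282,262). The bar edges run (336,0)–(317,190).

Run:
```python
from h import *
import pickle
p=pickle.load(open('w1.pkl','rb'))
L=np.array([(65,105,65),(65,165,65),(125,165,65),(125,105,65),(95,135,105)],float)
px=np.array([(285,193),(355,197),(350,268),(282,262),(316,248)],float)
def tog(g,w): return tow([0,0,-g[2]],np.array(w)-[g[0],g[1],0])
E=[((336,0),130),((318,185),130),((351,0),144),((334,185),144)]
def res(g):
    a=(proj(p,tow(g,L))-px).ravel()*.5
    b=[tog(g,back(p,u,62))[1]-y for u,y in E]; return np.r_[a,b]
r=least_squares(res,np.load('g.npy'),x_scale=[100,100,.1]);g=r.x;print(g,r.fun.round(1));np.save('g2.npy',g)
k=[back(p,u,103) for u in((315,203),(318,285),(316,248))];print(np.array(k).round(1));d=k[0]-k[1];print('barpsi',np.arctan2(d[1],d[0])-np.pi if d[0]<0 else np.arctan2(d[1],d[0]))
print('knob',tow(g,[95,135,92]))
for n,u,z in(('s end',(185,147),45),('b end',(207,70),45),('short -y end?',(8,130),45)): print(n,tog(g,back(p,u,z)).round(1))
```

```text
[ 5.51546752e+02  2.59034661e+01 -4.72177909e-02] [ 0.  -0.1  1.7  1.4 -0.2 -0.  -0.6 -0.1  1.  -0.8  1.9  1.1 -1.7  0. ]
[[621.4 152.7 103. ]
 [684.4 157.6 103. ]
 [654.8 154.9 103. ]]
barpsi -6.205542797079052
knob [652.8129025  156.26897794  92.        ]
s end [38.  17.5 45. ]
b end [-22.2  36.2  45. ]
short -y end? [  38.1 -127.4   45. ]
```

>>> apply_moves([
  [45,[0,-0.06,0.6],[0,0,-0.2]],
  [45,[0,0,0.6],[0,0,0]],
  [45,[0,0,0.6],[0,0,0]],
  [45,[0,0,0.6],[0,0,0]],
  [45,[0,0,0.5],[0,0,0]],
  [45,[0,0,0.25],[0,0,0]],
  [45,[0,0,0],[0,0,0]],
  [8,[0,0,0],[0,0,0]],
  [8,[0,0,0],[0,0,0]],
  [8,[0,0,0],[0,0,0]],
], force=60)

```text
time: 3.15
ee_pos: [654.9, 155.1, 75.9]
tcp_rot: [0.001, -0.04, 0.999, -0.0]
force: [-0.7, -1.2, 2.1]
opening: 0.29
finger_force: 59.0
```

```bash
python3 -c "
from h import *
plan([653.5,156,74],.08);print(observe()['finger_force'],observe()['opening']*85)"
```

```text
t 3.15 tcp [654.9 155.1  75.9] psi 0.08 tilt [ 0.0019 -0.0001] op 0.29 F [-0.7 -1.2  2.1]
units now [0.03 0.03 0.05] turn z units 0.0 shift if turned first [0.03 0.03 0.05]
58.96137356758118 24.653928777374215
```

>>> apply_moves([
  [8,[0,0,0],[0,0,0]],
  [8,[0,0,0],[0,0,-0.5]],
  [8,[0,0,0],[0,0,-0.9]],
  [8,[0,0,0],[0,0,-0.9]],
  [8,[0,0,0],[0,0,-0.9]],
  [8,[0,0,0],[0,0,-0.9]],
  [8,[0,0,0],[0,0,-0.9]],
  [8,[0,0,0],[0,0,-0.9]],
  [8,[0,0,0],[0,0,-0.6]],
  [8,[0,0,0],[0,0,0]],
])

```text
time: 4.15
ee_pos: [655.5, 154.9, 75.8]
tcp_rot: [0.001, -0.504, 0.864, -0.001]
force: [0.7, -1.7, 6.0]
opening: 0.29
finger_force: 59.4
```

```bash
python3 -c "
from h import *
g=np.load('g2.npy');print('slide dir',[np.sin(g[2]),-np.cos(g[2])])
d=np.array([np.sin(g[2]),-np.cos(g[2]),0]);s=observe();plan(s['ee_pos']+106*d);print(s['finger_force'],s['wrist_torque'])
cv2.imwrite('pics/w2.png',cv2.cvtColor(grab_frame('wrist'),cv2.COLOR_RGB2BGR))"
```

```text
slide dir [np.float64(-0.04720024730639326), np.float64(-0.9988854472131503)]
t 4.15 tcp [655.5 154.9  75.8] psi 1.056 tilt [ 0.003  -0.0001] op 0.29 F [ 0.7 -1.7  6. ]
units now [ 2.37 -1.19 -0.  ] turn z units 0.0 shift if turned first [ 2.37 -1.19 -0.  ]
59.36488151550293 [-0.34732147 -0.03421265  0.10638152]
```

View pics/w2.png

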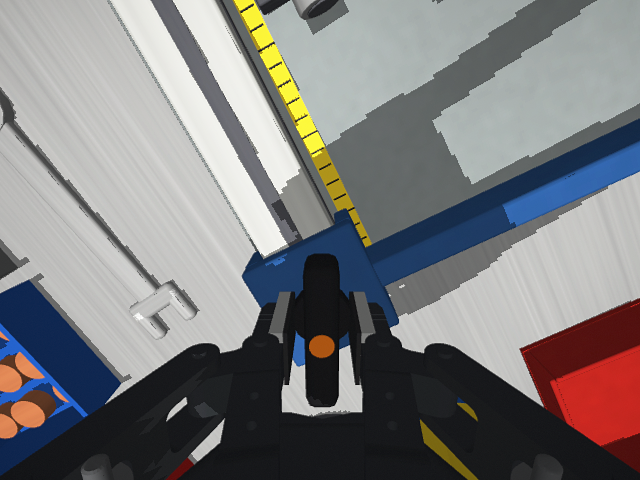

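The grip is on the round collar under the T-bar (opening 24 mm). The knob did turn, to about 1.1 rad. I'll regrip a little higher, on the T-bar itself.

>>> apply_moves([
  [45,[0,0,0],[0,0,0]],
  [45,[0,0,0],[0,0,0]],
  [45,[0,0,-0.2],[0,0,0]],
  [8,[0,0,0],[0,0,0]],
  [8,[0,0,0],[0,0,0]],
  [8,[0,0,0],[0,0,0]],
  [8,[0,0,0],[0,0,0]],
  [8,[0,0,0],[0,0,0]],
  [8,[0.22,-0.11,0],[0,0,0]],
  [8,[0.22,-0.11,0],[0,0,0]],
])

```text
time: 5.2
ee_pos: [654.5, 136.0, 83.5]
tcp_rot: [0.002, -0.504, 0.864, -0.0]
force: [2.1, 2.8, 6.4]
opening: 0.147
finger_force: 61.8
```

>>> apply_moves([
  [8,[0.22,-0.11,0],[0,0,0]],
  [8,[0.22,-0.11,0],[0,0,0]],
  [8,[0.22,-0.11,0],[0,0,0]],
  [8,[0.22,-0.11,0],[0,0,0]],
  [8,[0.22,-0.11,0],[0,0,0]],
  [8,[0.22,-0.11,0],[0,0,0]],
  [8,[0.22,-0.11,0],[0,0,0]],
  [8,[0.2,-0.1,0],[0,0,0]],
  [8,[0,0,0],[0,0,0]],
  [8,[0,0,0],[0,0,0]],
])

```text
time: 6.2
ee_pos: [650.9, 57.1, 83.6]
tcp_rot: [0.002, -0.503, 0.864, -0.001]
force: [1.8, 0.1, 5.0]
opening: 0.146
finger_force: 61.8
```

```bash
python3 -c "
from h import *
plan([650.5,49,83.5])"
```

```text
t 6.2 tcp [650.9  57.1  83.6] psi 1.055 tilt [ 0.0037 -0.0003] op 0.15 F [1.8 0.1 5. ]
units now [ 0.18 -0.09  0.  ] turn z units 0.0 shift if turned first [ 0.18 -0.09  0.  ]
```

>>> apply_moves([
  [8,[0.03,-0.015,0],[0,0,0]],
  [8,[0.03,-0.015,0],[0,0,0]],
  [8,[0.03,-0.015,0],[0,0,0]],
  [8,[0.03,-0.015,0],[0,0,0]],
  [8,[0.03,-0.015,0],[0,0,0]],
  [8,[0,0,0],[0,0,0]],
  [8,[0,0,0],[0,0,0]],
  [8,[0,0,0],[0,0,0]],
  [8,[0,0,0],[0,0,0]],
  [8,[0,0,0],[0,0,0]],
])

```text
time: 7.2
ee_pos: [650.6, 52.6, 83.6]
tcp_rot: [0.002, -0.503, 0.864, 0.0]
force: [3.8, 6.9, 5.6]
opening: 0.145
finger_force: 61.7
```

>>> apply_moves([
  [8,[0.03,-0.015,0],[0,0,0]],
  [8,[0.03,-0.015,0],[0,0,0]],
  [8,[0.03,-0.015,0],[0,0,0]],
  [8,[0,0,0],[0,0,0]],
  [8,[0,0,0],[0,0,0]],
  [8,[0,0,0],[0,0,0]],
  [8,[0,0,0],[0,0,0]],
  [8,[0,0,0],[0,0,0]],
  [8,[0,0,0],[0,0,0]],
  [8,[0,0,0],[0,0,0]],
])

```text
time: 8.2
ee_pos: [650.5, 49.9, 83.6]
tcp_rot: [0.003, -0.503, 0.864, 0.001]
force: [2.8, 11.5, 4.8]
opening: 0.143
finger_force: 61.7
```

```bash
python3 -c "
from h import *
plan([650.5,49,83.5])
s=observe();cv2.imwrite('pics/t3.png',cv2.resize(cv2.cvtColor(grab_frame('top'),cv2.COLOR_RGB2BGR)[190:330,220:380],None,fx=4,fy=4,interpolation=cv2.INTER_CUBIC))
"
```

```text
t 8.2 tcp [650.5  49.9  83.6] psi 1.055 tilt [0.0043 0.0044] op 0.14 F [ 2.8 11.5  4.8]
units now [ 0.02 -0.01  0.  ] turn z units 0.0 shift if turned first [ 0.02 -0.01  0.  ]
```

View pics/t3.png

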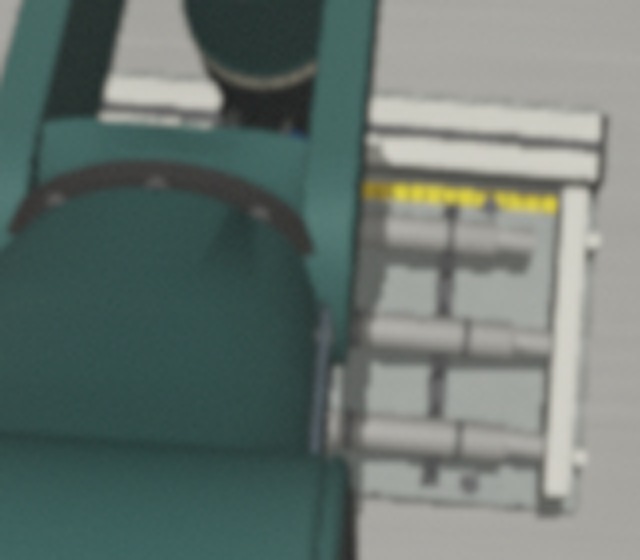

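Both sound shafts are now at or almost at the fence face. I'll creep on until the force climbs.

>>> apply_moves([
  [8,[0.03,-0.015,0],[0,0,0]],
  [8,[0,0,0],[0,0,0]],
  [8,[0,0,0],[0,0,0]],
  [8,[0,0,0],[0,0,0]],
  [8,[0,0,0],[0,0,0]],
  [8,[0,0,0],[0,0,0]],
  [8,[0,0,0],[0,0,0]],
  [8,[0,0,0],[0,0,0]],
  [8,[0,0,0],[0,0,0]],
  [8,[0,0,0],[0,0,0]],
])

```text
time: 9.25
ee_pos: [650.5, 49.7, 83.6]
tcp_rot: [0.004, -0.503, 0.864, 0.002]
force: [5.2, 15.1, 4.4]
opening: 0.149
finger_force: 61.6
```

>>> apply_moves([
  [8,[0.03,-0.015,0],[0,0,0]],
  [8,[0.02,-0.01,0],[0,0,0]],
  [8,[0,0,0],[0,0,0]],
  [8,[0,0,0],[0,0,0]],
  [8,[0,0,0],[0,0,0]],
  [8,[0,0,0],[0,0,0]],
  [8,[0,0,0],[0,0,0]],
  [8,[0,0,0],[0,0,0]],
  [8,[0,0,0],[0,0,0]],
  [8,[0,0,0],[0,0,0]],
])

```text
time: 10.25
ee_pos: [650.5, 49.6, 83.6]
tcp_rot: [0.004, -0.503, 0.864, 0.003]
force: [4.7, 22.3, 4.0]
opening: 0.144
finger_force: 61.6
```

>>> apply_moves([
  [8,[0,0,0],[0,0,0.9]],
  [8,[0,0,0],[0,0,0.9]],
  [8,[0,0,0],[0,0,0.9]],
  [8,[0,0,0],[0,0,0.9]],
  [8,[0,0,0],[0,0,0.9]],
  [8,[0,0,0],[0,0,0.9]],
  [8,[0,0,0],[0,0,0.9]],
  [8,[0,0,0],[0,0,0.9]],
  [8,[0,0,0],[0,0,0.2]],
  [8,[0,0,0],[0,0,0]],
])

```text
time: 11.25
ee_pos: [649.9, 50.7, 83.6]
tcp_rot: [0.002, 0.028, 1.0, 0.005]
force: [3.4, 26.0, 5.3]
opening: 0.151
finger_force: 61.8
```

```bash
python3 -c "
from h import *
plan([650.5,49,83.5],-.047);print(observe()['wrist_torque'])"
```

```text
t 11.25 tcp [649.9  50.7  83.6] psi -0.057 tilt [0.0039 0.0108] op 0.15 F [ 3.4 26.   5.3]
units now [-0.02 -0.04  0.  ] turn z units -0.07 shift if turned first [-0.02 -0.04  0.  ]
[ 4.29476596 -0.4996225   0.2688047 ]
```

>>> apply_moves([
  [8,[0,0.05,0],[0,0,0]],
  [8,[0,0.05,0],[0,0,0]],
  [45,[0,0,0],[0,0,0]],
  [45,[0,0,0],[0,0,0]],
  [45,[0,0,-0.4],[0,0,0]],
  [45,[0,0,-0.9],[0,0,0]],
  [45,[0,0,-0.9],[0,0,0]],
  [45,[0,0,-0.9],[0,0,0]],
  [45,[0.75,-0.9,0],[0,0,0]],
  [45,[0.75,-0.9,0],[0,0,0]],
])

```text
time: 12.25
ee_pos: [584.8, -22.2, 207.5]
tcp_rot: [0.001, 0.027, 1.0, -0.001]
force: [-0.0, -0.8, 0.3]
opening: 0.525
finger_force: 0.0
```

>>> apply_moves([
  [45,[0,0,0],[0,0,-0.95]],
  [45,[0,0,0],[0,0,-0.95]],
  [45,[0,0,0],[0,0,-0.95]],
  [45,[0,0,0],[0,0,-0.95]],
  [45,[0,0,0],[0,0,-0.95]],
  [45,[0,0,0],[0,0,-0.95]],
  [45,[0,0,0],[0,0,-0.95]],
  [45,[0,0,0],[0,0,-0.95]],
  [45,[0,0,0],[0,0,-0.95]],
  [45,[0,0,0],[0,0,-0.95]],
])

```text
time: 13.25
ee_pos: [585.9, -1.9, 204.8]
tcp_rot: [-0.014, -0.617, 0.787, -0.015]
force: [0.4, 0.2, -0.4]
opening: 0.526
finger_force: 0.0
```

>>> apply_moves([
  [36,[0,0,0],[0,0,-0.9]],
  [36,[0,0,0],[0,0,0]],
  [36,[0,0,0],[0,0,0]],
  [36,[0,0,0],[0,0,0]],
  [36,[0,0,0],[0,0,0]],
  [36,[0,0,0],[0,0,0]],
  [36,[0,0,0],[0,0,0]],
  [36,[0,0,0],[0,0,0]],
  [36,[0,0,0],[0,0,0]],
  [36,[0,0,0],[0,0,0]],
])

```text
time: 14.25
ee_pos: [585.6, 27.9, 202.0]
tcp_rot: [-0.027, -0.652, 0.757, -0.031]
force: [0.7, 0.8, -0.8]
opening: 0.42
finger_force: 0.0
```

```bash
python3 -c "
from h import *
plan([586,-18,214],np.pi/2-.047)
s=observe();print(s['qpos'].round(2),s['opening']);cv2.imwrite('pics/w4.png',cv2.cvtColor(grab_frame('wrist'),cv2.COLOR_RGB2BGR))
import pickle;pickle.dump(wristp(s),open('w4.pkl','wb'))
"
```

```text
t 14.25 tcp [585.6  27.9 202. ] psi 1.423 tilt [-0.    -0.082] op 0.42 F [ 0.7  0.8 -0.8]
units now [ 1.15 -0.18 -0.2 ] turn z units -0.67 shift if turned first [ 1.17 -0.07 -0.2 ]
[-0.02  0.37  1.57 -0.09  1.2  -2.98] 0.4195561281965589
```

View pics/w4.png

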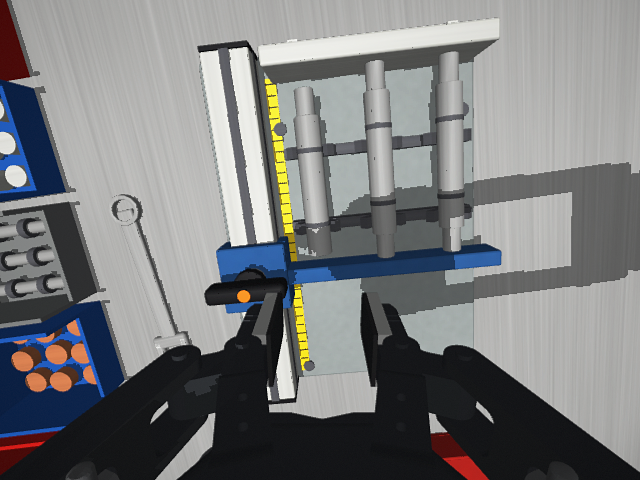

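The view shows both sound shafts touching the stop bar and the fence, with the knob's T in line with the bar. The short shaft's thick part runs from (307,116) to (319,243). Joint 6 reached its limit, so I'll turn back and use the opposite half-turn grasp.

>>> apply_moves([
  [36,[0,0,0],[0,0,1]],
  [36,[0,0,0],[0,0,1]],
  [36,[0,0,0],[0,0,1]],
  [36,[0,0,0],[0,0,1]],
  [36,[0,0,0],[0,0,1]],
  [36,[0,0,0],[0,0,1]],
  [36,[0,0,0],[0,0,1]],
  [36,[0,0,0],[0,0,1]],
  [36,[0,0,0],[0,0,1]],
  [36,[0,0,0],[0,0,1]],
])

```text
time: 15.3
ee_pos: [585.5, 28.0, 202.0]
tcp_rot: [0.002, 0.042, 0.998, -0.041]
force: [-0.4, -1.1, -0.6]
opening: 0.422
finger_force: 0.0
```

Run:
```python
from h import *
import pickle
p=pickle.load(open('w4.pkl','rb'))
a,b=back(p,(307,116),45),back(p,(319,243),45);print('thick ends',a.round(1),b.round(1),np.linalg.norm(a-b));print('dir',np.arctan2(-(b-a)[0],(b-a)[1]))
g=np.load('g2.npy');print('lane gap world',tow(g,[35,-42,45]),tow(g,[38,-42,45]))
plan([586,-18,210],-np.pi/2-.047)
```

```text
thick ends [583.5 -77.9  45. ] [589.8  32.   45. ] 110.09086402300828
dir -0.05764019081257778
lane gap world [584.52533189 -17.70173138  45.        ] [587.52198823 -17.84333212  45.        ]
t 15.3 tcp [585.5  28.  202. ] psi -0.084 tilt [-0.0001 -0.082 ] op 0.42 F [-0.4 -1.1 -0.6]
units now [-0.11 -1.16 -0.1 ] turn z units 10.23 shift if turned first [-1.16  0.07 -0.1 ]
```

>>> apply_moves([
  [36,[0,0,0],[-0.55,0.05,0]],
  [36,[0,0,0],[0,0,0]],
  [36,[0,0,0],[0,0,1]],
  [36,[0,0,0],[0,0,1]],
  [36,[0,0,0],[0,0,1]],
  [36,[0,0,0],[0,0,1]],
  [36,[0,0,0],[0,0,1]],
  [36,[0,0,0],[0,0,1]],
  [36,[0,0,0],[0,0,1]],
  [36,[0,0,0],[0,0,1]],
])

```text
time: 16.3
ee_pos: [585.5, 27.9, 202.0]
tcp_rot: [-0.0, 0.598, 0.801, -0.001]
force: [0.1, 0.7, 0.2]
opening: 0.421
finger_force: 0.0
```

>>> apply_moves([
  [38,[0,0,0],[0,0,1]],
  [38,[0,0,0],[0,0,1]],
  [38,[0,0,0],[0,0,0.2]],
  [38,[-0.6,0,0],[0,0,0]],
  [38,[-0.55,0,0],[0,0,0]],
  [38,[0,0,0],[0,0,0]],
  [38,[0,0,0],[0,0,0]],
  [38,[0,0,0],[0,0,0]],
  [38,[0,0,0],[0,0,0]],
  [38,[0,0,0],[0,0,0]],
])

```text
time: 17.3
ee_pos: [583.8, -17.4, 202.0]
tcp_rot: [-0.001, 0.72, 0.694, -0.0]
force: [0.5, 0.6, 0.2]
opening: 0.445
finger_force: 0.0
```

Run:
```python
from h import *
import pickle
plan([587,-19,26.5],-np.pi/2-.047)
s=observe();print(s['qpos'].round(2));cv2.imwrite('pics/w5.png',cv2.cvtColor(grab_frame('wrist'),cv2.COLOR_RGB2BGR))
pickle.dump(wristp(s),open('w5.pkl','wb'))
```

```text
t 17.3 tcp [583.8 -17.4 202. ] psi -1.607 tilt [-0.0011  0.0007] op 0.44 F [0.5 0.6 0.2]
units now [-0.04  0.09  4.39] turn z units 0.07 shift if turned first [-0.04  0.09  4.39]
[-0.15  0.36  1.58  0.    1.2  -0.11]
```

View pics/w5.png

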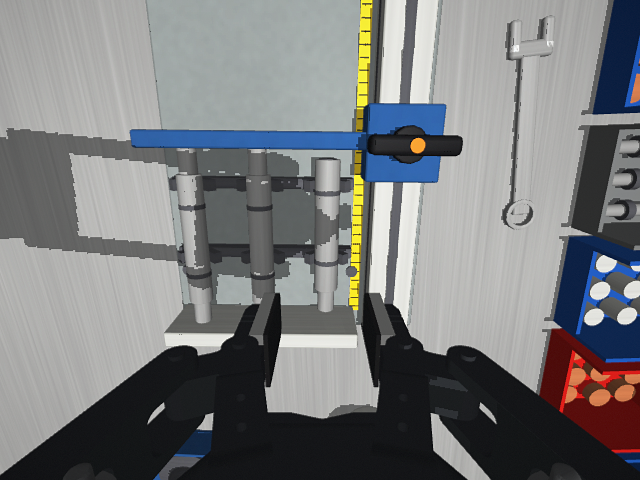

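The short shaft's axis is at about (326.5,225), 4 mm to the +tool-y side, which matches the plan. Descending to grasp.

>>> apply_moves([
  [38,[-0.04,0.09,0.5],[0,0,0.07]],
  [38,[0,0,0.7],[0,0,0]],
  [38,[0,0,0.7],[0,0,0]],
  [38,[0,0,0.5],[0,0,0]],
  [38,[0,0,0.5],[0,0,0]],
  [38,[0,0,0.4],[0,0,0]],
  [38,[0,0,0.3],[0,0,0]],
  [38,[0,0,0],[0,0,0]],
  [38,[0,0,0],[0,0,0]],
  [38,[0,0,0],[0,0,0]],
])

```text
time: 18.35
ee_pos: [588.0, -19.7, 58.9]
tcp_rot: [-0.0, 0.724, 0.69, 0.0]
force: [0.0, 0.4, -0.4]
opening: 0.446
finger_force: 0.0
```

>>> apply_moves([
  [38,[0,0,0.4],[0,0,0]],
  [38,[0,0,0.4],[0,0,0]],
  [38,[0,0,0],[0,0,0]],
  [15,[0,0,0],[0,0,0]],
  [15,[0,0,0],[0,0,0]],
  [15,[0,0,0],[0,0,0]],
  [15,[0,0,0],[0,0,0]],
  [15,[0,0,0],[0,0,0]],
  [15,[0,0,0],[0,0,0]],
  [15,[0,0,0],[0,0,0]],
], force=80)

```text
time: 19.35
ee_pos: [587.9, -19.8, 27.1]
tcp_rot: [0.0, 0.724, 0.69, 0.0]
force: [-1.6, 0.9, 6.6]
opening: 0.231
finger_force: 78.7
```

>>> apply_moves([
  [15,[0,0,-0.1],[0,0,0]],
  [15,[0,0,-0.2],[0,0,0]],
  [15,[0,0,-0.4],[0,0,0]],
  [15,[0,0,-0.5],[0,0,0]],
  [15,[0,0,-0.5],[0,0,0]],
  [15,[0,0,-0.5],[0,0,0]],
  [15,[0,0,-0.5],[0,0,0]],
  [15,[0,0,-0.4],[0,0,0]],
  [15,[0,0,-0.3],[0,0,0]],
  [15,[0,0,0],[0,0,0]],
])

```text
time: 20.35
ee_pos: [588.3, -19.9, 163.7]
tcp_rot: [0.001, 0.724, 0.69, 0.001]
force: [0.7, 0.4, -5.2]
opening: 0.235
finger_force: 78.4
```

Run:
```python
from h import *
t=np.load('t.npy');print(t)
plan([t[0],t[1],155],t[2])
```

```text
[ 4.62186108e+02  3.48675908e+02 -1.42388859e-02]
t 20.35 tcp [588.3 -19.9 163.7] psi -1.618 tilt [0.0018 0.0003] op 0.24 F [ 0.7  0.4 -5.2]
units now [ 9.05 -3.58  0.21] turn z units -10.69 shift if turned first [3.28 9.17 0.21]
```

>>> apply_moves([
  [15,[0.5,-0.2,0],[0,0,0]],
  [15,[0.9,-0.38,0],[0,0,0]],
  [15,[0.95,-0.4,0],[0,0,0]],
  [15,[0.95,-0.4,0],[0,0,0]],
  [15,[0.95,-0.4,0],[0,0,0]],
  [15,[0.95,-0.4,0],[0,0,0]],
  [15,[0.95,-0.4,0],[0,0,0]],
  [15,[0.95,-0.4,0],[0,0,0]],
  [15,[0.95,-0.4,0],[0,0,0]],
  [15,[0.9,-0.4,0],[0,0,0]],
])

```text
time: 21.35
ee_pos: [451.7, 346.2, 161.3]
tcp_rot: [-0.001, 0.724, 0.69, -0.001]
force: [0.8, -0.7, -4.2]
opening: 0.23
finger_force: 78.5
```

>>> apply_moves([
  [15,[0,0,0],[0,0,-0.7]],
  [15,[0,0,0],[0,0,-0.95]],
  [15,[0,0,0],[0,0,-1]],
  [15,[0,0,0],[0,0,-1]],
  [15,[0,0,0],[0,0,-1]],
  [15,[0,0,0],[0,0,-1]],
  [15,[0,0,0],[0,0,-1]],
  [15,[0,0,0],[0,0,-1]],
  [15,[0,0,0],[0,0,-1]],
  [15,[0,0,0],[0,0,-1]],
])

```text
time: 22.35
ee_pos: [452.3, 344.5, 161.1]
tcp_rot: [-0.002, 0.082, 0.997, -0.0]
force: [0.4, -1.5, -5.2]
opening: 0.229
finger_force: 78.6
```

>>> apply_moves([
  [15,[0,0,0],[0,0,-0.7]],
  [15,[0,0,0],[0,0,-0.34]],
  [15,[0,0,0],[0,0,0]],
  [15,[0,0,0],[0,0,0]],
  [15,[0,0,0],[0,0,0]],
  [15,[0,0,0],[0,0,0]],
  [15,[0,0,0],[0,0,0]],
  [15,[0,0,0],[0,0,0]],
  [15,[0,0,0],[0,0,0]],
  [15,[0,0,0],[0,0,0]],
])

```text
time: 23.35
ee_pos: [453.2, 345.0, 162.4]
tcp_rot: [-0.001, 0.007, 1.0, 0.0]
force: [0.1, 0.2, -4.3]
opening: 0.234
finger_force: 78.6
```

Run:
```python
from h import *
plan([452,348,20],-.014)
cv2.imwrite('pics/w6.png',cv2.cvtColor(grab_frame('wrist'),cv2.COLOR_RGB2BGR))
```

```text
t 23.35 tcp [453.2 345.  162.4] psi -0.015 tilt [-0.0011  0.0007] op 0.23 F [ 0.1  0.2 -4.3]
units now [0.03 0.07 3.56] turn z units -0.0 shift if turned first [0.03 0.07 3.56]
```

View pics/w6.png

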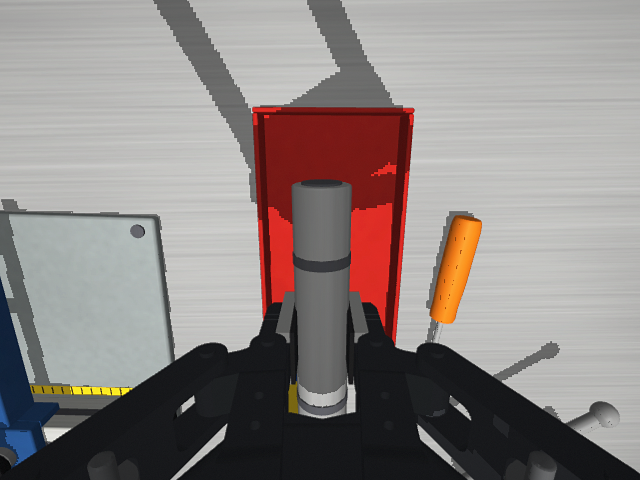

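The shaft is lined up over the tray, whose centre is about 8 mm towards +y. Lowering.

>>> apply_moves([
  [15,[0,0.1,0.4],[0,0,0]],
  [15,[0,0.1,0.6],[0,0,0]],
  [15,[0,0,0.6],[0,0,0]],
  [15,[0,0,0.6],[0,0,0]],
  [15,[0,0,0.5],[0,0,0]],
  [15,[0,0,0.4],[0,0,0]],
  [15,[0,0,0.3],[0,0,0]],
  [15,[0,0,0.2],[0,0,0]],
  [15,[0,0,0.15],[0,0,0]],
  [15,[0,0,0],[0,0,0]],
])

```text
time: 24.4
ee_pos: [453.0, 353.0, 12.0]
tcp_rot: [-0.001, 0.007, 1.0, 0.0]
force: [-0.6, -0.7, -4.3]
opening: 0.231
finger_force: 78.7
```

>>> apply_moves([
  [15,[0,0,0.08],[0,0,0]],
  [15,[0,0,0.06],[0,0,0]],
  [15,[0,0,0],[0,0,0]],
  [24,[0,0,0],[0,0,0]],
  [28,[0,0,0],[0,0,0]],
  [34,[0,0,0],[0,0,0]],
  [40,[0,0,0],[0,0,0]],
  [40,[0,0,0],[0,0,0]],
  [40,[0,0,-0.2],[0,0,0]],
  [40,[0,0,-0.4],[0,0,0]],
])

```text
time: 25.4
ee_pos: [452.2, 352.5, 30.5]
tcp_rot: [-0.002, 0.007, 1.0, -0.0]
force: [-0.4, -0.6, -0.5]
opening: 0.464
finger_force: 0.0
```

>>> apply_moves([
  [40,[0,0,-0.7],[0,0,0]],
  [40,[0,0,-0.9],[0,0,0]],
  [40,[0,0,-0.9],[0,0,0]],
  [40,[0,0,-0.9],[0,0,0]],
  [40,[0,0,-0.5],[0,0,0]],
  [40,[0.8,0.4,0],[0,0,0]],
  [40,[0.8,0.4,0],[0,0,0]],
  [40,[0,0,0],[0,0,0]],
  [40,[0,0,0],[0,0,0]],
  [40,[0,0,0],[0,0,0]],
])

```text
time: 26.4
ee_pos: [390.6, 385.8, 187.2]
tcp_rot: [-0.0, 0.007, 1.0, 0.0]
force: [0.6, -0.2, 0.9]
opening: 0.467
finger_force: 0.0
```

Run:
```python
from h import *
a=cv2.cvtColor(grab_frame('scene'),cv2.COLOR_RGB2BGR)[130:320,230:450]
b=cv2.cvtColor(grab_frame('wrist'),cv2.COLOR_RGB2BGR)
cv2.imwrite('pics/f.png',np.hstack([cv2.resize(a,(440,380),interpolation=cv2.INTER_CUBIC),cv2.resize(b,(360,270))[:,:].copy() if 0 else cv2.copyMakeBorder(cv2.resize(b,(360,270)),0,110,0,0,0)]))
```

```text
(no output)
```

View pics/f.png

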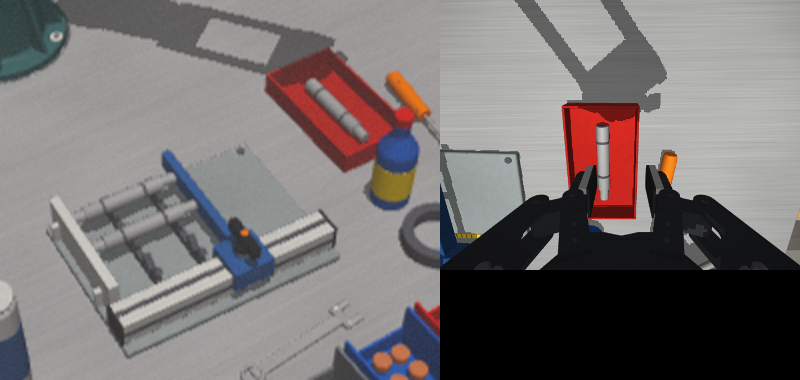

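The short shaft lies flat in the red tray. The sound shafts are closed up between fence and stop, and the knob is in line with the bar. Handing in.

```bash
python3 -c "
from plant import *
print(finish_job())"
```

```text
the job is handed in; nothing more can be done
None
```

I handed the job in at about 26 s, and the hand-in call returned no verdict. In the last pictures the sound shafts are closed up between the fence and the retightened stop, and the short shaft lies flat in the red tray. Joint 6 ran up to its range limit once while turning, and I backed it off.

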